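# Bond a heat sink in the press and hold the plunger at its mark

### The arm

A 6-joint arm with a two-finger parallel gripper is mounted at the origin on the work surface. World frame = base frame: x ahead of the robot, y to its left, z up, the work surface at z = 0. Lengths are in mm, angles in rad, forces in N, time in s.
With the tool pointing down it reaches from about 275 to 1000 mm from the base axis. Payload 8.4 kg.
Tool frame: the origin (TCP) lies midway between the tips of the shut fingers; the grasp point (between the pads) lies 19 mm behind it; z points along the fingers, y is the direction in which the jaws open and shut (so a half turn about z gives the same grasp; the last joint's range is limited). The gripper opens to 85 mm and grips with 20 to 120 N. Pads are 22 mm wide; open, the fingers measure 114 mm over their backs; the gripper's body (76 mm by 85 mm) begins 54 mm behind the grasp point. The pads swing forward as they close: fully open they stand 13 mm farther back than shut.
Start: joints at [-0.002, 0.353, 1.633, -0, 1.155, -0.002], TCP at [625.002, -0, 231.281] pointing down, gripper open.
Joint ranges: [-2.63, 2.63], [-0.92, 2.1], [0.06, 2.66], [-1.3, 4.44], [0, 2.69], [-3.02, 3.02]. Speed limits (rad/s): [2.22, 2.22, 2.79, 3.14, 3.14, 3.14].

### API

Orientations are given as [roll, pitch, yaw] about the fixed x, y, z axes, in that order (R = Rz(yaw) Ry(pitch) Rx(roll)).
In Python, from rig import r gives the robot as it stands.
- The arm moves only by the tool play_rows, never from a script. Its argument "moves" is a list of rows, each a list of 3 entries, a list of its own where there are three numbers: the turn, a rotation vector about the tool's x, y, z in degrees, then the shift along the tool's x, y, z in mm, then the opening, from 0 (shut) to 1 (fully open). A call has 1 to 20 rows; each row is the pose to reach, as a shift and turn from the pose measured when the call began, along the tool's axes at that moment; what a row does not reach only later rows make up. A row lasts 1/10 s, in which the tool goes at most 50 mm and 8.59 degrees, less where a joint would pass 70% of its speed; a pose out of reach is approached as far as the arm can. A call with a gripper value outside its range is refused whole. The fingers move at their own pace and stop on an object; "newtons" is the grip in N (left out, the last holds). Time passes only in rows, so rows that repeat a pose let the fingers close. It gives the time, the measured TCP pose, the force and the opening at its end, in the units of the state.
- r.sense(): the state, without advancing time (a new reading comes with each control period).
- r.grab_frame(name): name is "scene" or "side" or "wrist"; returns a dict with "color" (400x640x3 uint8, red, green, blue), "K" (3x3 intrinsics, pixels), "rvec" (rotation vector, rad) and "tvec" (3), from world to camera coordinates, as OpenCV has them; the wrist camera has in their place "T_tool_cam" (4x4, takes a point from camera to tool coordinates, whose origin is the TCP and whose axes are the flange's). Camera axes: x right, y down, z forward; pixel columns grow to the right and rows downward; lengths in mm; the calibration is good to about 2 mm. A picture is of the moment at which its call begins: read the wrist's pose just before it. There is no depth.
- r.sign_off(): hands the job in, once; it reports no verdict.
Trained networks look in a picture, given as the dict that the camera call returned (one of the last four; its "shot" number tells which), for a name from the list of things; names that differ only in an ending like _2 or _b are one class to them, and where a whole thing is asked for, a point or a joint stands for the part that bears it (a point fixed in the world has none). Each returns a list of dicts, best first, with "conf" (0 to 1); they miss things now and then, are a little off and sometimes report something else, mostly with a low value. They report only what shows in the picture. A call takes as long as a camera call. They do not tell look-alikes from the thing itself.
- r.silhouettes(picture, name): "mask" (400x640 bool, what is visible of it) and "location" ([column, row] in pixels, amid what is visible of it).
The state is a dict: "clock": time; "qpos": joint angles; "qvel": joint speeds; "joint_efforts": joint torques, N m; "eef_pos": TCP position; "tcp_rot": TCP orientation; "contact_force": force on the tool from outside, world axes, zero at the start; "wrist_torque": the same for the moment, N m; "opening": opening from 0.0 (shut) to 1.0 (fully open).
Only numpy, scipy, OpenCV 4.12 (cv2) and the standard library are available. Lean on these libraries where they do the work, as an engineer would, in place of code of your own. Each camera call takes 0.05 s, during which the arm holds its last target.

### The job

Set the silver finned heat sink, flat and square, on the black chip of the circuit board in the pulled-out carriage of the bonding press, then slide the carriage fully home under the plunger by its orange post. Then press the red plunger cap down until the black ring on its white stem is level with the rim of the steel sleeve (half of its spring travel) and finish while still holding it there, so that the plunger keeps pressing the heat sink. Leave everything else on the bench where it is.

Things in the scene. Friction and masses are not known exactly. Their poses are not given: they have to be found in the camera images.
- press: Bonding press fixed to the bench; origin on the bench on the plunger's axis, z up, y = the way the carriage pulls out, x = across. Grey base plate 200 (x) by 320 (y, -90 to +230), 12 mm high. Over the origin a blue beam 200 (x) by 44 (y), z 105 to 135 mm, on two columns at x = +-87 mm, 24 mm wide; the carriage passes between them.
- carriage (a joint): Carriage slide in m: 0 = fully home (a stop; chip right under the plunger), grows pulled out along the press's +y to 0.16; starts pulled out. Needs about 2.5 N, stays where left. Plate 126 by 154 mm with a cream circuit board, its top 34 mm above the bench; parts up to 24 mm tall on its corners only, 25 mm clear of the chip's middle lines.
- chip (a point): Centre of the top face of the black square chip, 40 by 40 mm, 38 mm above the bench, 4 mm above the board; moves with the carriage. Axes parallel to the press's.
- handle (a point): Centre of the top of the carriage's orange upright post, diameter 16 mm, 82 mm tall, its top 110 mm above the bench; 120 mm from the chip's centre along the press's +y. To be gripped from above or pushed towards the press's -y.
- heatsink: Silver aluminium heat sink with upright fins, 40 by 40 by 30 mm high, about 90 g, loose on the bench, to the left or the right of the press, turned at random about the vertical. Origin at the centre of its underside, z up; x along the fins. It may sit on the chip at any quarter turn. Grip across any two opposite sides (40 mm).
- foot: Moving plunger of the press: rubber pad (diameter 28 mm) at the bottom, rod, and a steel sleeve (diameter 38, 30 mm tall) above the beam that carries the red cap on a spring. Origin at the centre of the pad's underside, 83 mm above the bench when up, which is 15 mm above a seated heat sink. A soft spring (1.1 to 1.5 N at the cap) holds it up.
- cap (a joint): How far the cap's white stem is in the steel sleeve, m: 0 = out, 0.024 = stop; black ring level with the rim at 0.012. Spring: 3 N plus 0.65 N per mm (8.2 N at 0.008, 10.8 at 0.012, 13.4 at 0.016); springs back. Pressing first brings the whole plunger down 15 mm onto a seated heat sink, then the stem enters: the mark is reached with the cap's top 27 mm below its start.
- cap_top (a point): Centre of the flat top of the red cap, a disc of diameter 42 mm, 12 mm thick; 240 mm above the bench when up, on the plunger's axis.
- coupling: Bystander: steel threaded coupling, diameter 42, 56 mm tall, upright, on the opposite side of the press from the heat sink. Origin at its underside.
- capacitor: Bystander: black round capacitor, diameter 36, 50 mm tall.
- tape: Bystander: yellow tape roll, diameter 90, 20 mm high.
- driver: Bystander: green-handled screwdriver lying on the bench.
- fluxjar: Bystander: small jar, diameter 50, 70 mm tall.
- coil: Bystander: copper coil with green end plates, about 35 by 44 by 34 mm high.
Things that resemble listed ones, but are neither listed nor needed, are in the scene too. What is shaped like the heatsink but purple is not meant.

How it is judged (in metres and radians):
On the way, in this order (a step that is already met when the one before it is completed fails the run):
1. the heat sink sits flat and square on the chip, released, with the carriage still pulled out (horizontal distance between heatsink and chip below 0.008 m and z of heatsink in the frame of chip between -0.003 and 0.004 m and (angle between the x axis of heatsink and the x axis of chip, either way round below 0.2 rad or angle between the x axis of heatsink and the y axis of chip, either way round below 0.2 rad) and angle between heatsink's own z axis and vertical below 0.08 rad and contact force between the fingers and heatsink below 0.3 N and value of joint carriage above 0.09 m), for 0.2 s.
2. the carriage is fully home with the heat sink still on the chip (horizontal distance between heatsink and chip below 0.008 m and z of heatsink in the frame of chip between -0.003 and 0.004 m and (angle between the x axis of heatsink and the x axis of chip, either way round below 0.2 rad or angle between the x axis of heatsink and the y axis of chip, either way round below 0.2 rad) and angle between heatsink's own z axis and vertical below 0.08 rad and contact force between the fingers and heatsink below 0.3 N and value of joint carriage below 0.005 m), for 0.2 s.
At the end, for the whole second after the job is handed in: Cap still held 12 mm (+-4) into its sleeve, steady; pad presses the heat sink with over 4 N; heat sink flat on the chip, within 8 mm of its centre, square within 0.2 rad, not touched by the fingers; carriage within 5 mm of fully home (all of step 2 and value of joint cap between 0.008 and 0.016 m and contact force between foot and heatsink above 4 N and velocity of joint cap between -0.01 and 0.01 m/s); the arm keeps its last pose, push and grip.
It fails at once if a bystander (coupling, capacitor, tape roll, screwdriver, jar or coil) is moved more than 30 mm (distance of any of coupling, capacitor, tape, driver, fluxjar, coil from where it was at the start of the episode above 0.03 m).
It also fails if it takes over 64 s, if anything falls off the work surface, if the arm or the gripper's body presses on something with over 40 N, if the wrist force passes 120 N, or if a joint passes its speed limit or range.

## Working session

There is one attempt and no reset: what is moved stays moved. The work goes in short steps, Python scripts to look and compute and a tool call to move; the robot and the scene stay as the last step left them, time stands still between calls to the robot, and variables do not carry over. Pictures are saved under pics/ and viewed, and the job is handed in when it is done.

Besides the shell and the picture viewer there is one more tool, called as a command line: name --argument value ..., lists and objects as JSON in quotes. play_rows: Moves the arm, as the interface text tells. Its arguments: {"type":"object","properties":{"moves":{"type":"array"},"newtons":{"type":"number"}},"required":["moves"]}

```bash
ls; mkdir -p pics
python3 - <<'E'
from rig import r
import cv2,numpy as np,pickle
s=r.sense();print({k:np.round(v,3).tolist() for k,v in s.items()})
for n in ["scene","side","wrist"]:
    f=r.grab_frame(n); pickle.dump(f,open(f'{n}0.pkl','wb'))
    print(n,f['K'].tolist(),f.get('rvec'),f.get('tvec'),f.get('T_tool_cam'),f['shot'])
    cv2.imwrite(f'pics/{n}0.png',f['color'][:,:,::-1])
E
```

```text
pics
{'clock': 0.0, 'qpos': [-0.002, 0.354, 1.634, 0.0, 1.155, -0.002], 'qvel': [-0.001, 0.001, 0.0, -0.002, 0.001, 0.001], 'joint_efforts': [-0.002, -60.524, -34.206, -0.0, 0.009, 0.0], 'eef_pos': [624.511, 0.012, 230.552], 'tcp_rot': [-3.14, -0.0, 1.571], 'contact_force': [-0.175, -0.598, -0.082], 'wrist_torque': [-0.031, -0.051, -0.011], 'opening': 1.0}
scene [[363.49553544808555, 0.0, 321.71591773828806], [0.0, 363.49553544808555, 198.76047490476546], [0.0, 0.0, 1.0]] [ 1.19947315  2.48511843 -0.79592802] [ 357.8659513  -218.39332215 1400.14942072] None 1
side [[488.79298519802654, 0.0, 320.93554873989405], [0.0, 488.79298519802654, 196.4893786183441], [0.0, 0.0, 1.0]] [ 2.05266889 -0.34959738  0.21916756] [-512.41671146  219.58145957 1624.91114431] None 2
wrist [[283.6612801410837, 0.0, 320.820365825443], [0.0, 283.6612801410837, 197.26359076224458], [0.0, 0.0, 1.0]] None None [[-1.56185696e-03 -9.50078406e-01 -3.12007344e-01  7.94646290e+01]
 [ 9.99998345e-01 -1.19289163e-03 -1.37340933e-03  6.77965604e-01]
 [ 9.32655596e-04 -3.12008973e-01  9.50078697e-01 -1.43013755e+02]
 [ 0.00000000e+00  0.00000000e+00  0.00000000e+00  1.00000000e+00]] 3
```

View pics/scene0.png

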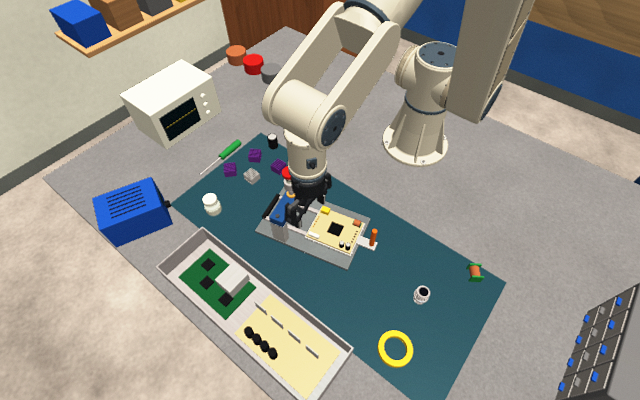

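View pics/side0.png

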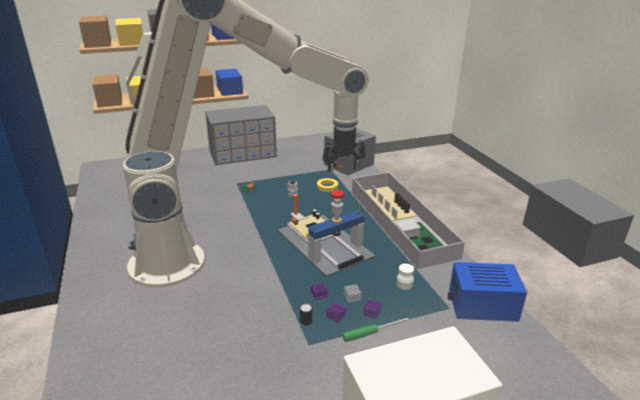

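View pics/wrist0.png

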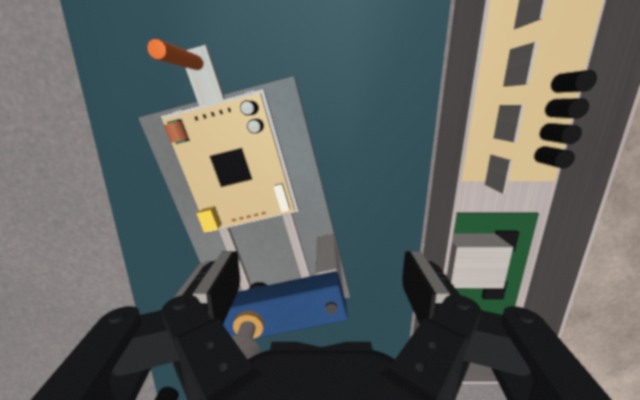

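Scene view: silver heat sink at about (251,176) amid purple ones, press at (310,225), post at (374,237). Side view: heat sink (352,293), cap (338,195), post (295,203). Next I'll locate them with the networks.

```bash
cat > h.py <<'E'
import numpy as np,cv2,pickle
from scipy.spatial.transform import Rotation as Ro
from rig import r
def pose(s=None):
    s=s or r.sense(); T=np.eye(4); T[:3,:3]=Ro.from_euler('xyz',s['tcp_rot']).as_matrix(); T[:3,3]=s['eef_pos']; return T
def shot(n,name=None):
    T=pose(); f=r.grab_frame(n)
    if n=='wrist':
        M=np.linalg.inv(T@f['T_tool_cam'])
    else:
        M=np.eye(4); M[:3,:3]=cv2.Rodrigues(np.array(f['rvec']))[0]; M[:3,3]=np.array(f['tvec']).ravel()
    f['M']=M; f['P']=f['K']@M[:3]
    if name:
        pickle.dump(f,open(name+'.pkl','wb')); cv2.imwrite(f'pics/{name}.png',f['color'][:,:,::-1])
    return f
def proj(f,p):
    q=f['P']@np.append(p,1); return q[:2]/q[2]
def onz(f,uv,z):
    C=np.linalg.inv(f['M'])[:3,3]; d=f['M'][:3,:3].T@np.linalg.inv(f['K'])@np.array([uv[0],uv[1],1.]); t=(z-C[2])/d[2]; return C+t*d
def tri(obs):
    A=[]
    for f,uv in obs:
        A+= [uv[0]*f['P'][2]-f['P'][0], uv[1]*f['P'][2]-f['P'][1]]
    A=np.array(A); A/=np.linalg.norm(A[:,:3],axis=1)[:,None]
    X=np.linalg.lstsq(A[:,:3],-A[:,3],rcond=None)[0]
    return X,[np.round(proj(f,X)-uv,1).tolist() for f,uv in obs]
E
python3 - <<'E'
from h import *
fs={n:shot(n,n+'1') for n in ["scene","side","wrist"]}
for nm in ['heatsink','chip','handle','cap_top','cap','carriage','press','coupling','capacitor','tape','driver','fluxjar','coil','foot']:
    for n,f in fs.items():
        try:
            o=r.silhouettes(f,nm)
        except Exception as e: print(nm,n,e); continue
        print(nm,n,[(round(d['conf'],2),np.round(d['location']).tolist(),int(d['mask'].sum())) for d in o[:5]])
E
```

```text
heatsink scene [(0.73, [279.0, 164.0], 172), (0.6, [231.0, 171.0], 169), (0.54, [248.0, 172.0], 174), (0.49, [257.0, 154.0], 164)]
heatsink side [(0.67, [371.0, 309.0], 240), (0.67, [317.0, 293.0], 239), (0.58, [336.0, 313.0], 293), (0.47, [354.0, 290.0], 247)]
heatsink wrist [(0.28, [246.0, 340.0], 655)]
chip scene [(0.7, [337.0, 231.0], 2006)]
chip side [(0.93, [301.0, 223.0], 640), (0.23, [303.0, 314.0], 261)]
chip wrist [(0.97, [223.0, 148.0], 14815)]
handle scene [(0.86, [339.0, 231.0], 1957)]
handle side [(0.69, [298.0, 218.0], 607), (0.56, [403.0, 280.0], 375)]
handle wrist [(0.9, [223.0, 148.0], 15062)]
cap_top scene []
cap_top side [(0.72, [333.0, 238.0], 4232), (0.43, [338.0, 197.0], 133)]
cap_top wrist []
cap scene [(0.41, [287.0, 173.0], 89)]
cap side [(0.41, [249.0, 190.0], 108)]
cap wrist [(0.61, [222.0, 148.0], 15064)]
carriage scene [(0.71, [338.0, 232.0], 1920)]
carriage side [(0.75, [299.0, 219.0], 649)]
carriage wrist [(0.86, [223.0, 149.0], 14747)]
press scene [(0.91, [315.0, 228.0], 5150)]
press side [(0.58, [334.0, 236.0], 4216), (0.52, [299.0, 220.0], 645)]
pre
[... 333 characters left out ...]
0], 222)]
tape scene [(0.6, [382.0, 354.0], 621)]
tape side [(0.47, [332.0, 237.0], 4175), (0.46, [328.0, 183.0], 245)]
tape wrist [(0.55, [224.0, 150.0], 14759)]
driver scene [(0.75, [228.0, 150.0], 237)]
driver side [(0.94, [361.0, 332.0], 325), (0.2, [331.0, 234.0], 4380)]
driver wrist []
fluxjar scene [(0.87, [212.0, 203.0], 317)]
fluxjar side [(0.93, [404.0, 281.0], 364)]
fluxjar wrist []
coil scene [(0.49, [475.0, 276.0], 225)]
coil side [(0.41, [251.0, 188.0], 112), (0.37, [291.0, 188.0], 113)]
coil wrist [(0.25, [252.0, 195.0], 36415)]
foot scene [(0.59, [419.0, 296.0], 276), (0.44, [290.0, 181.0], 199)]
foot side [(0.67, [338.0, 204.0], 310)]
foot wrist [(0.69, [246.0, 338.0], 666)]
```

Run:
```python
from h import *
L=lambda n:pickle.load(open(n+'.pkl','rb'))
sc,si,wr=L('scene1'),L('side1'),L('wrist1')
print('hs',tri([(sc,(251,175.5)),(si,(353,292))]))
print('post top',tri([(sc,(375,230)),(si,(295,193.5))]))
print('cap',tri([(sc,(287.5,173)),(si,(338,195))]))
print('chip',tri([(wr,(231,167)),(sc,(336,229)),(si,(299,228))]))
def crop(f,x,y,w,h,k,n):
    im=f['color'][y:y+h,x:x+w,::-1]; cv2.imwrite(f'pics/{n}.png',cv2.resize(im,None,fx=k,fy=k,interpolation=cv2.INTER_CUBIC))
crop(sc,200,130,200,150,4,'c_sc'); crop(si,240,170,200,150,4,'c_si'); crop(wr,130,20,200,150,4,'c_wr')
# chip corners
g=cv2.cvtColor(wr['color'],cv2.COLOR_RGB2GRAY)
m=((g<60).astype(np.uint8)); n,lab,st,ce=cv2.connectedComponentsWithStats(m)
l=lab[167,231]; c,_=cv2.findContours((lab==l).astype(np.uint8),0,1); rr=cv2.minAreaRect(c[0]); print(rr,st[l])
for p in cv2.boxPoints(rr): print(p, onz(wr,p,38)[:2])
print(onz(wr,rr[0],38))
```

```text
hs (array([ 518.93044384, -361.02081605,   18.65389362]), [[0.3, -0.1], [0.4, 0.1]])
post top (array([486.26231436, 124.68674022, 111.80408613]), [[0.4, -0.2], [0.3, 0.1]])
cap (array([ 551.96514557, -139.20880341,  230.87555269]), [[0.6, -0.3], [0.5, 0.1]])
chip (array([494.40015335,   8.98768254,  18.95719934]), [[-13.1, -4.2], [3.9, -2.1], [8.2, 2.3]])
((230.20001220703125, 167.10000610351562), (32.57145690917969, 30.674091339111328), 71.56504821777344) [211 149  39  36 944]
[210.50002 156.50002] [493.5350996   20.36816072]
[239.60002 146.8    ] [529.25840286  31.80978146]
[249.90001 177.7    ] [538.41627084  -5.67515411]
[220.8     187.40001] [501.53415227 -17.94384369]
[515.71197972   7.49952439  38.        ]
```

View pics/c_sc.png

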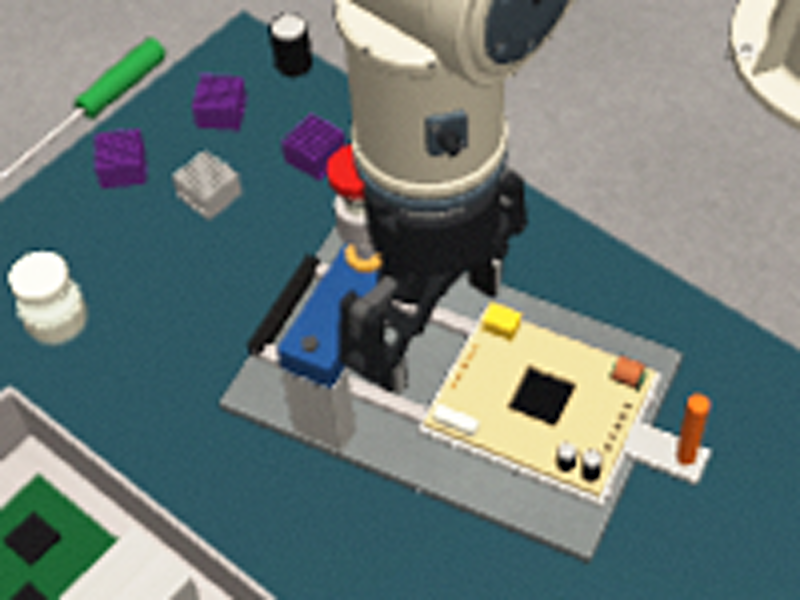

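View pics/c_si.png

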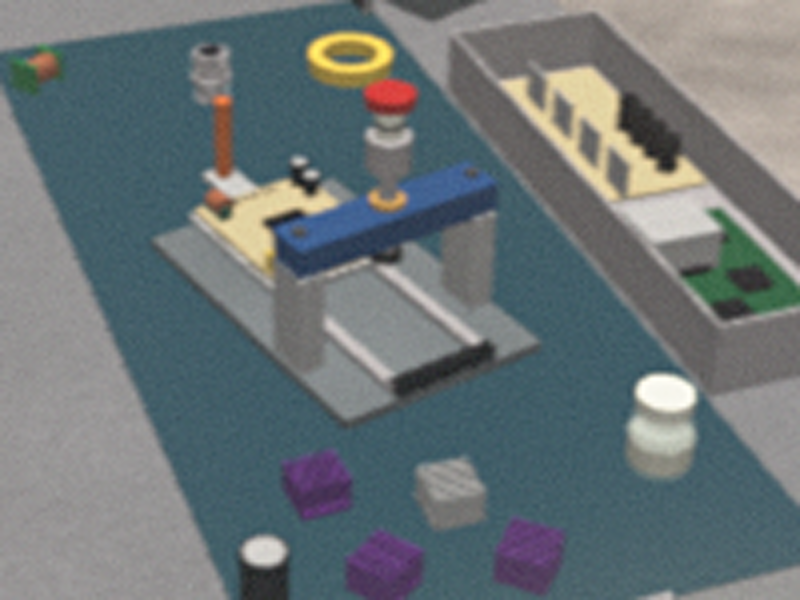

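View pics/c_wr.png

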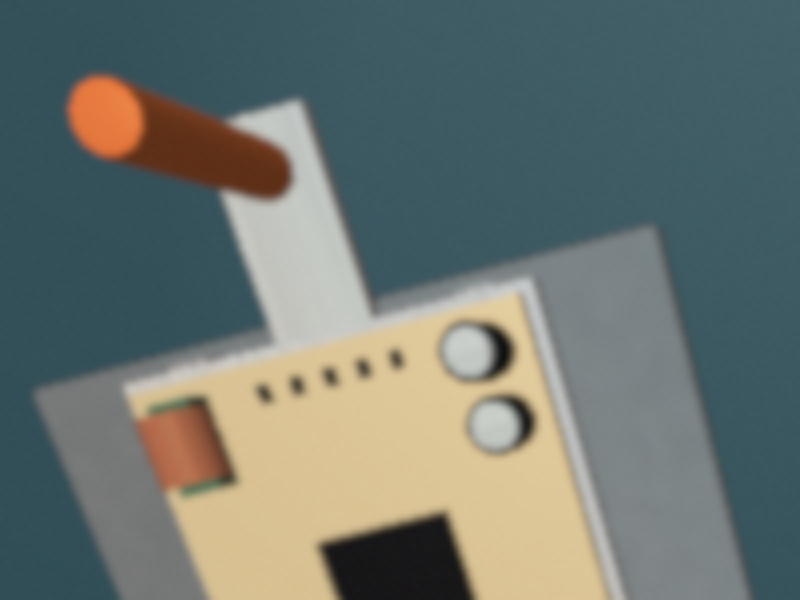

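Heat sink at about (519,-361), chip at (516,7), post at (486,125) and cap at (552,-139). Post to chip measures 121 mm against 120 given, so these agree. I'll raise the arm over the cap and look at the heat sink from above.

play_rows --moves '[[[0, 0, 0], [0, 0, -40], 1], [[0, 0, 0], [0, 0, -75], 1], [[0, 0, 0], [-40, -10, -80], 1], [[0, 0, 0], [-85, -25, -80], 1], [[0, 0, 0], [-130, -38, -80], 1], [[0, 0, 0], [-175, -50, -80], 1], [[0, 0, 0], [-220, -64, -80], 1], [[0, 0, 0], [-265, -77, -80], 1], [[0, 0, 0], [-310, -90, -60], 1], [[0, 0, 0], [-345, -103, -20], 1], [[0, 0, 0], [-361, -105, 20], 1], [[0, 0, 0], [-361, -105, 40], 1], [[0, 0, 0], [-361, -105, 40], 1], [[0, 0, 0], [-361, -105, 40], 1]]'

```text
clock: 3.8
eef_pos: [520.2, -361.0, 191.8]
tcp_rot: [-3.142, -0.0, 1.571]
contact_force: [-0.3, 0.0, 0.8]
opening: 0.997
```

Run:
```python
from h import *
f=shot('wrist','w2'); print(np.round(pose(),2))
for d in r.silhouettes(f,'heatsink'): 
    print(d['conf'],d['location'],d['mask'].sum(), f['color'][d['mask']].mean(0))
sc=shot('scene','scene2')
print(np.round(proj(f,[519,-361,15])))
```

```text
[[  -0.      1.      0.    520.93]
 [   1.      0.     -0.   -361.15]
 [  -0.      0.     -1.    192.77]
 [   0.      0.      0.      1.  ]]
0.94 [316.8, 176.1] 1398 [152.80686695 151.58798283 147.3769671 ]
0.77 [339.2, 242.2] 1384 [ 84.99421965  46.30852601 104.05708092]
0.63 [235.6, 136.8] 1735 [ 83.13775216  46.45417867 101.00979827]
0.61 [254.9, 226.8] 1450 [ 83.69724138  44.85241379 101.74689655]
[320. 176.]
```

View pics/w2.png

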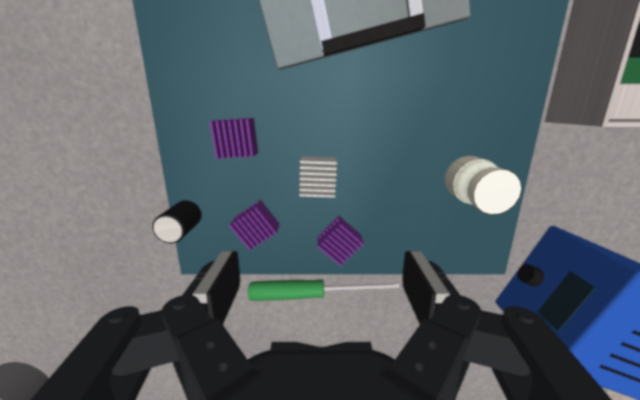

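View pics/scene2.png

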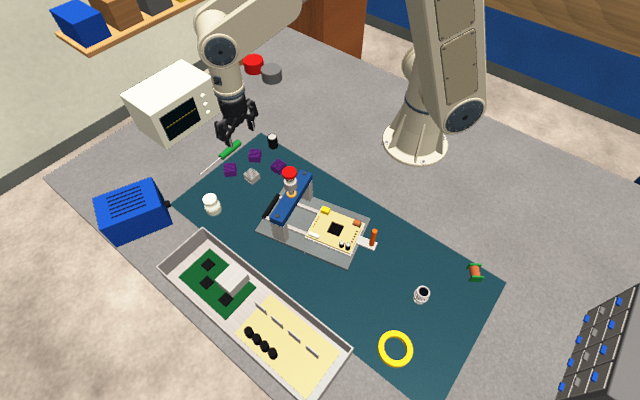

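Wrist view: silver heat sink at (318,178), nearly square to the tool, with its fins along image x. The purple ones are at (235,137), (254,226) and (340,241), clear of the finger paths. Now for its outline, checked against the side view.

Run:
```python
from h import *
f=pickle.load(open('w2.pkl','rb'))
im=f['color'].astype(int)
cv2.imwrite('pics/c2.png',cv2.resize(f['color'][130:230,250:390,::-1],None,fx=5,fy=5,interpolation=cv2.INTER_CUBIC))
m=np.zeros(im.shape[:2],np.uint8); sub=im[145:215,285:350]
m[145:215,285:350]=(sub[:,:,0]>sub[:,:,2]-8)&(sub.sum(2)>200)
m=cv2.morphologyEx(m,cv2.MORPH_CLOSE,np.ones((7,7)))
c,_=cv2.findContours(m,0,1); c=max(c,key=cv2.contourArea); rr=cv2.minAreaRect(c); print(rr,cv2.contourArea(c))
P=np.array([onz(f,p,30) for p in cv2.boxPoints(rr)]); print(P.round(1)); print(onz(f,rr[0],30), np.linalg.norm(np.roll(P,1,0)-P,axis=1))
e=P-np.roll(P,1,0); print(np.degrees(np.arctan2(e[:,1],e[:,0])))
```

```text
((317.5, 176.5), (39.0, 35.0), 90.0) 1325.0
[[ 498.  -335.8   30. ]
 [ 535.9 -335.8   30. ]
 [ 536.5 -380.1   30. ]
 [ 497.  -380.1   30. ]]
[ 516.83756341 -357.46538774   30.        ] [44.30188935 37.81824904 44.28968263 39.52255295]
[ 8.85996056e+01 -7.88586940e-02 -8.91958177e+01  1.79929380e+02]
```

View pics/c2.png

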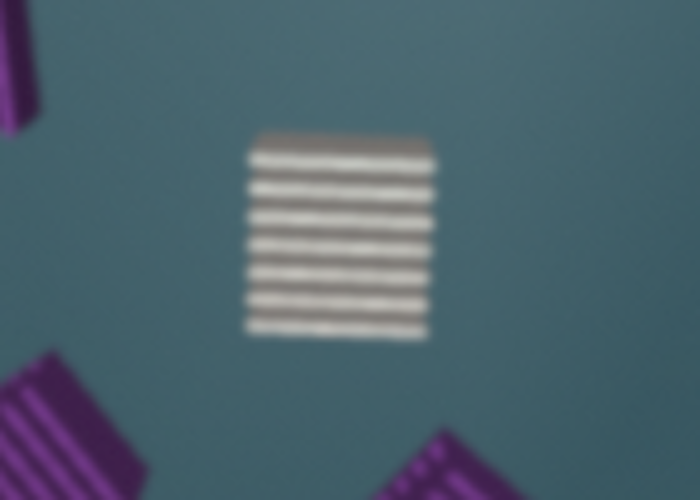

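Run:
```python
from h import *
f=pickle.load(open('w2.pkl','rb'))
px=np.array([(248,150),(436,155),(428,340),(245,335)])/5+[250,130]
P=np.array([onz(f,p,30) for p in px]); print(P.round(1),P.mean(0)); e=P-np.roll(P,1,0); print(np.degrees(np.arctan2(e[:,1],e[:,0])),np.linalg.norm(e,axis=1))
c=P.mean(0); si=pickle.load(open('side1.pkl','rb')); print(proj(si,c)); T=pose(); print(np.linalg.inv(T)@np.append(c,1))
# side-view top centre from picture: crop (450,470)/4
print(tri([(f,px.mean(0)),(si,(240+450/4,170+471/4))]))
```

```text
[[ 497.5 -339.1   30. ]
 [ 538.3 -340.2   30. ]
 [ 537.2 -382.5   30. ]
 [ 495.8 -381.3   30. ]] [ 517.20573379 -360.75469809   30.        ]
[ 87.65443936  -1.61625528 -91.50959698 178.28189944] [42.24065749 40.79677211 42.31092239 41.41325841]
[352.97358722 289.18090255]
[  0.66341265  -4.42314627 163.30737647   1.        ]
(array([ 516.77792797, -359.0128769 ,   34.26555374]), [[-0.4, -0.2], [0.2, -0.0]])
```

play_rows --moves '[[[0, 0, 1.6], [1, -4, 30], 1], [[0, 0, 1.6], [1, -4, 65], 1], [[0, 0, 1.6], [1, -4, 95], 1], [[0, 0, 1.6], [1, -4, 110], 1], [[0, 0, 1.6], [1, -4, 110], 1], [[0, 0, 1.6], [1, -4, 110], 1]]'

```text
clock: 4.55
eef_pos: [518.5, -360.7, 84.7]
tcp_rot: [3.138, 0.003, 1.544]
contact_force: [0.5, -0.2, 0.2]
opening: 1.001
```

Run:
```python
from h import *
f=shot('wrist','w3'); print(np.round(pose(),3))
print(proj(f,[517,-360.5,30]))
```

```text
[[ 2.70000e-02  1.00000e+00  5.00000e-03  5.18710e+02]
 [ 1.00000e+00 -2.70000e-02 -3.00000e-03 -3.60973e+02]
 [-3.00000e-03  5.00000e-03 -1.00000e+00  8.51930e+01]
 [ 0.00000e+00  0.00000e+00  0.00000e+00  1.00000e+00]]
[318.05364609 215.274329  ]
```

View pics/w3.png

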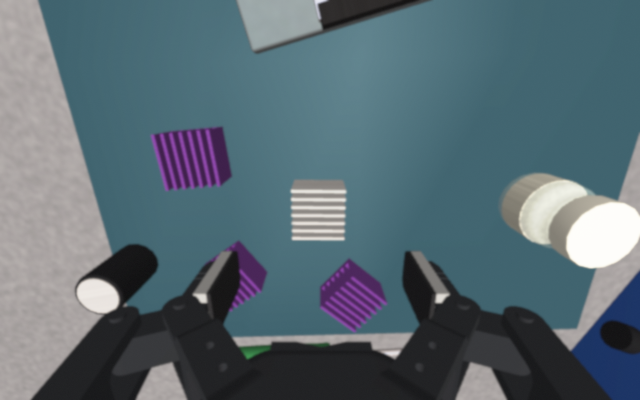

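The top face spans 291–345 by 187–240, centred at (318.5,214). The prediction was (318,215), which agrees. Descend and grip.

play_rows --moves '[[[0, 0, 0], [0, -1, 30], 1], [[0, 0, 0], [0, -1, 60], 1], [[0, 0, 0], [0, -1, 76], 1], [[0, 0, 0], [0, -1, 84], 1], [[0, 0, 0], [0, -1, 84], 1], [[0, 0, 0], [0, -1, 84], 0.3], [[0, 0, 0], [0, -1, 84], 0.3], [[0, 0, 0], [0, -1, 84], 0.3], [[0, 0, 0], [0, -1, 84], 0.2], [[0, 0, 0], [0, -1, 84], 0.2], [[0, 0, 0], [0, -1, 84], 0.2], [[0, 0, 0], [0, -1, 84], 0.2]]' --newtons 35

```text
clock: 5.8
eef_pos: [518.7, -361.6, 2.2]
tcp_rot: [3.136, 0.004, 1.544]
contact_force: [0.1, -0.3, 6.7]
opening: 0.462
```

Run:
```python
from h import *
f=shot('wrist','w4'); s=r.sense(); print(np.round(pose(),3),s['opening'],s['contact_force'])
```

```text
[[ 2.70000e-02  1.00000e+00  6.00000e-03  5.18714e+02]
 [ 1.00000e+00 -2.70000e-02 -4.00000e-03 -3.61666e+02]
 [-4.00000e-03  6.00000e-03 -1.00000e+00  2.24500e+00]
 [ 0.00000e+00  0.00000e+00  0.00000e+00  1.00000e+00]] 0.4587132828230706 [-1.77082214e+00  9.96932622e-04  7.06184217e+00]
```

View pics/w4.png

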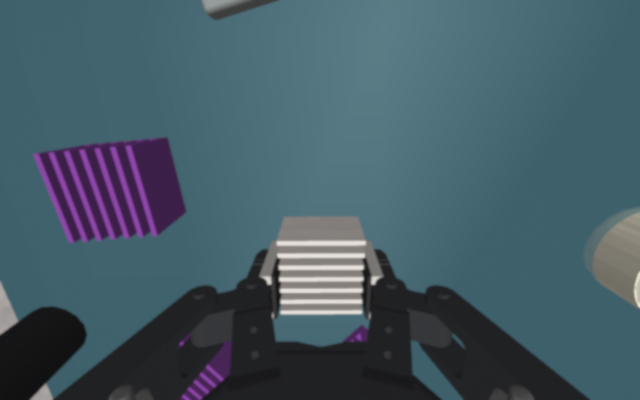

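Gripped: the opening of 0.46 is about 39 mm, and the heat sink sits square between the pads, columns 278–366. Next I'll lift over the cap and stop short of the chip to measure it again.

play_rows --moves '[[[0, 0, 0], [0, 0, -15], 0.2], [[0, 0, 0], [0, 0, -45], 0.2], [[0, 0, 0], [0, 0, -90], 0.2], [[0, 0, 0], [0, 0, -135], 0.2], [[0, 0, 0], [0, 0, -180], 0.2], [[0, 0, 0], [0, 0, -225], 0.2], [[0, 0, 0], [10, 0, -270], 0.2], [[0, 0, 0], [45, -1, -300], 0.2], [[0, 0, 0], [90, -2, -305], 0.2], [[0, 0, 0], [135, -4, -305], 0.2], [[0, 0, 0], [180, -5, -305], 0.2], [[0, 0, 0], [225, -6, -305], 0.2], [[0, 0, 0], [270, -7, -305], 0.2], [[0, 0, 0], [310, -8, -300], 0.2], [[0, 0, 0], [335, -9, -285], 0.2], [[0, 0, 0], [340, -9, -275], 0.2], [[0, 0, 0], [340, -9, -275], 0.2], [[0, 0, 0], [340, -9, -275], 0.2], [[0, 0, 0], [340, -9, -275], 0.2]]'

```text
clock: 7.75
eef_pos: [517.6, -21.5, 276.6]
tcp_rot: [3.135, 0.004, 1.543]
contact_force: [-0.8, 0.4, -1.1]
opening: 0.466
```

Run:
```python
from h import *
f=shot('wrist','w5'); s=r.sense(); print(np.round(pose(),3),s['opening'],s['contact_force'])
g=cv2.cvtColor(f['color'],cv2.COLOR_RGB2GRAY)
uv=proj(f,[516,7.5,38]).round().astype(int); print(uv)
m=((g<60).astype(np.uint8)); n,lab,st,ce=cv2.connectedComponentsWithStats(m)
l=lab[uv[1],uv[0]]; c,_=cv2.findContours((lab==l).astype(np.uint8),0,1); rr=cv2.minAreaRect(c[0]); print(rr,st[l])
P=np.array([onz(f,p,38) for p in cv2.boxPoints(rr)]);e=P-np.roll(P,1,0);print(P.round(1),np.degrees(np.arctan2(e[:,1],e[:,0])),np.linalg.norm(e,axis=1))
print('centre',onz(f,ce[l],38))
w=pickle.load(open('wrist1.pkl','rb')); print('tri',tri([(w,(230.2,167.1)),(f,ce[l])]))
# heat sink offset from w4 (top at TCP z-? world z 30)
f4=pickle.load(open('w4.pkl','rb')); T4=np.linalg.inv(f4['M'])@np.linalg.inv(f4['T_tool_cam']); print(np.linalg.inv(T4)@np.append(onz(f4,(320.5,279),30),1))
```

```text
[[ 2.80000e-02  1.00000e+00  7.00000e-03  5.17549e+02]
 [ 1.00000e+00 -2.80000e-02 -4.00000e-03 -2.14830e+01]
 [-4.00000e-03  7.00000e-03 -1.00000e+00  2.76510e+02]
 [ 0.00000e+00  0.00000e+00  0.00000e+00  1.00000e+00]] 0.46490722561498704 [ 0.36279614 -0.54320517 -1.01738619]
[318 143]
((317.2836608886719, 143.42120361328125), (27.513792037963867, 27.085561752319336), 74.47589111328125) [301 127  33  33 744]
[[494.   20.5  38. ]
 [528.6  28.7  38. ]
 [537.7  -6.3  38. ]
 [502.1 -15.1  38. ]] [ 102.901698     13.42934478  -75.42250246 -166.14065756] [36.47926392 35.56729929 36.21008736 36.62983701]
centre [515.55115711   7.33671811  38.        ]
tri (array([515.53094887,   7.31623243,  37.41572177]), [[0.0, 0.0], [-0.0, -0.0]])
[  1.0075739    0.31576122 -27.7802762    1.        ]
```

View pics/w5.png

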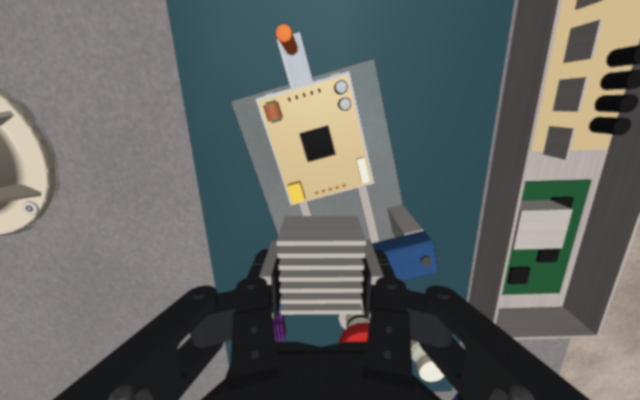

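Run:
```python
from h import *
L=lambda n:pickle.load(open(n+'.pkl','rb'))
w,f=L('wrist1'),L('w5')
print('post',tri([(w,(156.5,49.3)),(f,(284.5,33))]), tri([(w,(156.5,49.3)),(f,(284.5,33)),(L('scene2'),(375,230)),(L('side1'),(295,193.5))]))
T=np.linalg.inv(f['M'])@np.linalg.inv(f['T_tool_cam'])
for z in (75,40.5): print(T[:3,:3].T@(np.array([515.4,6.3,z])-T[:3,3]))
```

```text
post (array([488.46091357, 122.94871884, 111.45355441]), [[0.0, 0.1], [-0.0, -0.1]]) (array([487.28623857, 123.69327758, 111.41889476]), [[-1.5, -0.9], [-1.3, -0.9], [-0.1, -0.1], [0.7, 0.3]])
[ 28.61865497  -4.34738714 201.42193557]
[ 28.76838379  -4.58993023 235.92075808]
```

play_rows --moves '[[[0, 0, -4], [15, -2, 20], 0.2], [[0, 0, -9], [26, -4, 55], 0.2], [[0, 0, -14], [29, -4, 95], 0.2], [[0, 0, -15.3], [29, -4, 135], 0.2], [[0, 0, -15.3], [29, -4, 170], 0.2], [[0, 0, -15.3], [29, -4, 195], 0.2], [[0, 0, -15.3], [29, -4, 208], 0.2], [[0, 0, -15.3], [29, -4, 210], 0.2], [[0, 0, -15.3], [29, -4, 210], 0.2], [[0, 0, -15.3], [29, -4, 210], 0.2]]'

```text
clock: 8.8
eef_pos: [517.0, 6.5, 67.7]
tcp_rot: [3.134, 0.006, 1.809]
contact_force: [0.1, -0.1, -0.7]
opening: 0.46
```

Run:
```python
from h import *
f=shot('wrist','w6'); T=pose(); s=r.sense(); print(np.round(T,3),s['tcp_rot'],s['opening'],s['contact_force'])
print(T[:3,:3].T@(np.array([515.4,6.3,40.3])-T[:3,3]))
sc=shot('scene','scene6');si=shot('side','side6')
cv2.imwrite('pics/c6.png',np.hstack([cv2.resize(x['color'][y:y+100,a:a+100,::-1],None,fx=4,fy=4,interpolation=cv2.INTER_CUBIC) for x,y,a in((sc,180,290),(si,170,260))]))
```

```text
[[-2.36000e-01  9.72000e-01  9.00000e-03  5.16944e+02]
 [ 9.72000e-01  2.36000e-01 -4.00000e-03  6.58600e+00]
 [-7.00000e-03  8.00000e-03 -1.00000e+00  6.77570e+01]
 [ 0.00000e+00  0.00000e+00  0.00000e+00  1.00000e+00]] [3.13349809 0.00651329 1.80940114] 0.4625075830541336 [ 0.14736271 -0.13712037 -0.11494179]
[ 0.26572106 -1.78974995 27.44209203]
```

View pics/w6.png

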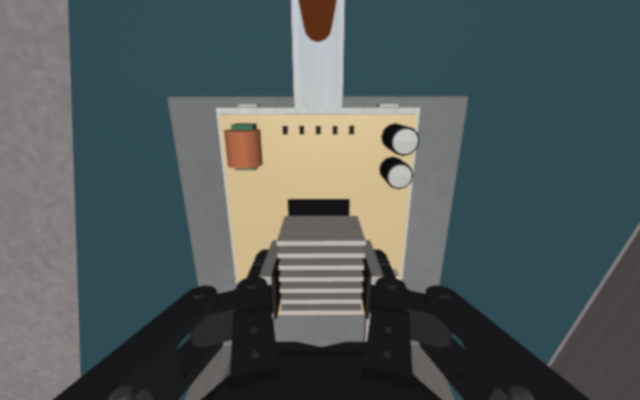

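View pics/c6.png

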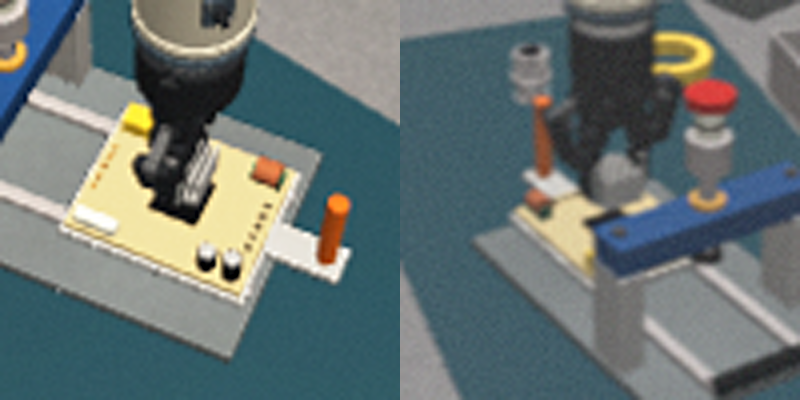

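Run:
```python
from h import *
f=pickle.load(open('w6.pkl','rb')); T=np.linalg.inv(f['M'])@np.linalg.inv(f['T_tool_cam'])
for p in ((288,200),(349,200),(318.5,200)):
    X=onz(f,p,38); print(X.round(1),(np.linalg.inv(T)@np.append(X,1)).round(1))
cv2.imwrite('pics/c6b.png',cv2.resize(f['color'][185:325,240:400,::-1],None,fx=5,fy=4,interpolation=cv2.INTER_CUBIC))
```

```text
[492.1  21.8  38. ] [ 20.9 -20.8  29.4   1. ]
[530.2  30.9  38. ] [20.8 18.4 29.7  1. ]
[511.2  26.3  38. ] [20.8 -1.2 29.6  1. ]
```

View pics/c6b.png

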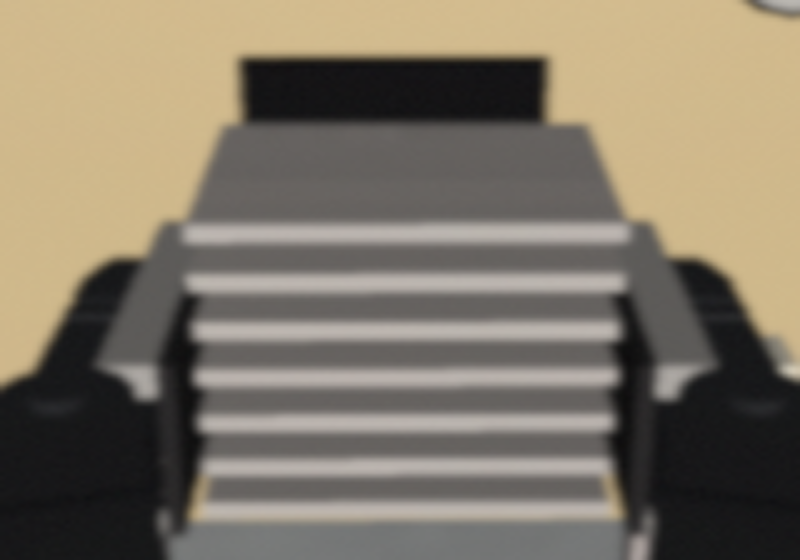

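play_rows --moves '[[[0, 0, 0], [0, -1.6, 10], 0.2], [[0, 0, 0], [0, -1.6, 18], 0.2], [[0, 0, 0], [0, -1.6, 23], 0.2], [[0, 0, 0], [0, -1.6, 26], 0.2], [[0, 0, 0], [0, -1.6, 27], 0.2], [[0, 0, 0], [0, -1.6, 27], 0.2], [[0, 0, 0], [0, -1.6, 27], 0.2]]'

```text
clock: 9.65
eef_pos: [515.4, 6.2, 40.4]
tcp_rot: [3.134, 0.006, 1.81]
contact_force: [-0.6, 0.3, -0.4]
opening: 0.465
```

Run:
```python
from h import *
f=shot('wrist','w7'); T=pose(); s=r.sense(); print(np.round(T,3),s['opening'],s['contact_force'])
```

```text
[[-2.36000e-01  9.72000e-01  9.00000e-03  5.15451e+02]
 [ 9.72000e-01  2.37000e-01 -4.00000e-03  6.16000e+00]
 [-6.00000e-03  8.00000e-03 -1.00000e+00  4.04180e+01]
 [ 0.00000e+00  0.00000e+00  0.00000e+00  1.00000e+00]] 0.46149463772387045 [ 0.07315863  0.46097059 -1.20801963]
```

View pics/w7.png

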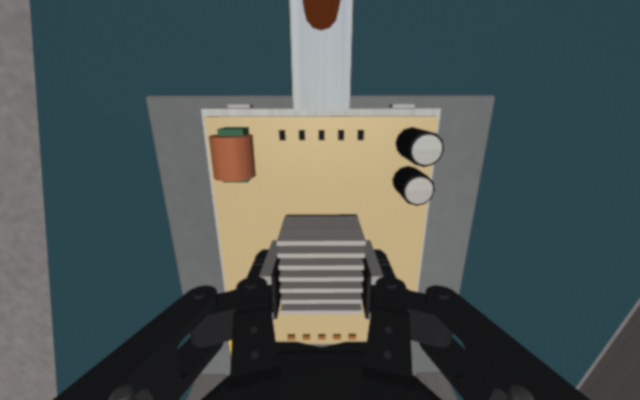

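No contact yet, so I'll lower in small steps.

play_rows --moves '[[[0, 0, 0], [0, 0, 1], 0.2], [[0, 0, 0], [0, 0, 1], 0.2], [[0, 0, 0], [0, 0, 1], 0.2]]'

```text
clock: 10.0
eef_pos: [515.5, 6.1, 40.2]
tcp_rot: [3.134, 0.007, 1.81]
contact_force: [-4.0, -1.3, 12.3]
opening: 0.465
```

play_rows --moves '[[[0, 0, 0], [0, 0, 0.8], 0.2], [[0, 0, 0], [0, 0, 0.8], 0.2], [[0, 0, 0], [0, 0, 0.8], 0.2]]'

```text
clock: 10.3
eef_pos: [515.5, 6.1, 40.2]
tcp_rot: [3.134, 0.007, 1.81]
contact_force: [-3.8, -0.2, 12.6]
opening: 0.461
```

Contact at 12 N with the TCP at 40.2, 38 mm above the bench grasp, so it is seated. Release slowly.

play_rows --moves '[[[0, 0, 0], [0, 0, -0.3], 0.5], [[0, 0, 0], [0, 0, -0.3], 0.6], [[0, 0, 0], [0, 0, -0.3], 0.8], [[0, 0, 0], [0, 0, -0.3], 1], [[0, 0, 0], [0, 0, -0.3], 1], [[0, 0, 0], [0, 0, -0.3], 1], [[0, 0, 0], [0, 0, -15], 1], [[0, 0, 0], [0, 0, -40], 1], [[0, 0, 0], [0, 0, -80], 1], [[0, 0, 0], [-10, 0, -120], 1], [[0, 0, 0], [-20, 0, -140], 1], [[0, 0, 0], [-20, 0, -140], 1], [[0, 0, 0], [-20, 0, -140], 1]]'

```text
clock: 11.6
eef_pos: [518.8, -12.7, 180.2]
tcp_rot: [3.133, 0.007, 1.809]
contact_force: [-0.4, -0.0, 0.4]
opening: 0.999
```

Run:
```python
from h import *
f=shot('wrist','w8'); T=pose(); s=r.sense(); print(np.round(T,3),s['opening'],s['contact_force'])
print(proj(f,[515.5,7.3,68]))
```

```text
[[-2.36000e-01  9.72000e-01  8.00000e-03  5.18189e+02]
 [ 9.72000e-01  2.36000e-01 -4.00000e-03 -1.25100e+01]
 [-6.00000e-03  7.00000e-03 -1.00000e+00  1.79366e+02]
 [ 0.00000e+00  0.00000e+00  0.00000e+00  1.00000e+00]] 0.9997423804129691 [-0.22573736 -0.71354421 -0.26791832]
[321.24020001 171.02847859]
```

View pics/w8.png

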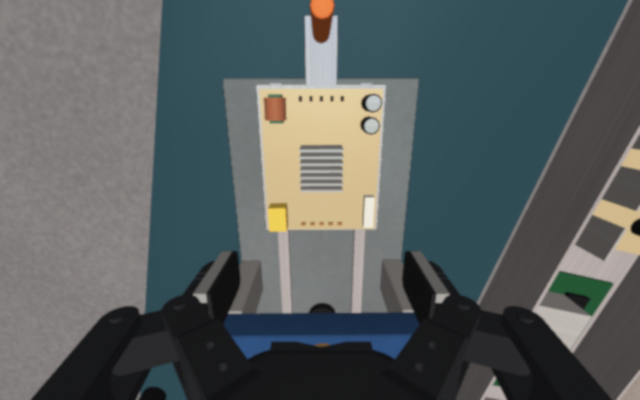

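The heat sink shows square on the chip at (321,168), as predicted. Next, a zoom on that and a re-measure of the post and cap.

Run:
```python
from h import *
L=lambda n:pickle.load(open(n+'.pkl','rb'))
f=L('w8'); sc=shot('scene','scene8'); si=shot('side','side8')
a=cv2.resize(f['color'][130:210,280:360,::-1],None,fx=5,fy=5,interpolation=cv2.INTER_CUBIC)
b=cv2.resize(si['color'][180:260,265:345,::-1],None,fx=5,fy=5,interpolation=cv2.INTER_CUBIC)
cv2.imwrite('pics/c8.png',np.hstack([a,b]))
c=cv2.resize(sc['color'][150:290,250:400,::-1],None,fx=4,fy=4,interpolation=cv2.INTER_CUBIC); cv2.imwrite('pics/c8s.png',c)
T=np.linalg.inv(f['M'])@np.linalg.inv(f['T_tool_cam'])
X=onz(f,(321.5,6),110); print(X,np.linalg.inv(T)@np.append(X,1))
X=np.array([488.5,123,80]);print(np.linalg.inv(T)@np.append(X,1))
```

```text
[487.4039689  122.70907794 110.        ] [139.47810138   0.85175735  69.28345964   1.        ]
[139.69834116   1.73778443  99.2909982    1.        ]
```

View pics/c8.png

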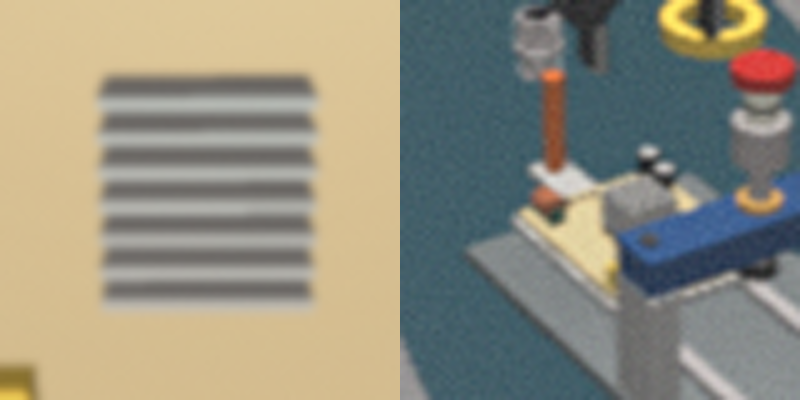

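View pics/c8s.png

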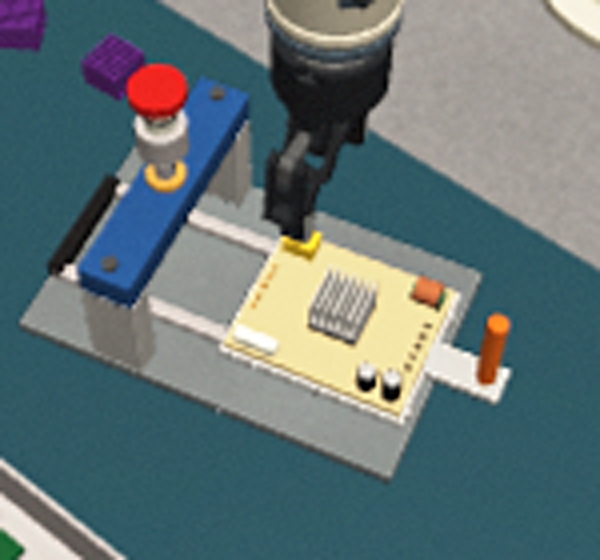

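Flat and square on the chip, with no black showing around it. Now over to the post, down and grip.

play_rows --moves '[[[0, 0, 0], [40, 0, 0], 1], [[0, 0, 0], [85, 1, 0], 1], [[0, 0, 0], [125, 1, 5], 1], [[0, 0, 0], [139.5, 1.2, 25], 1], [[0, 0, 0], [139.5, 1.2, 60], 1], [[0, 0, 0], [139.5, 1.2, 85], 1], [[0, 0, 0], [139.5, 1.2, 97], 1], [[0, 0, 0], [139.5, 1.2, 99], 1], [[0, 0, 0], [139.5, 1.2, 99], 1], [[0, 0, 0], [139.5, 1.2, 99], 1]]'

```text
clock: 12.75
eef_pos: [487.5, 123.1, 79.9]
tcp_rot: [3.135, 0.006, 1.809]
contact_force: [-0.6, -0.8, -0.0]
opening: 0.999
```

Run:
```python
from h import *
L=lambda n:pickle.load(open(n+'.pkl','rb'))
print('cap',tri([(L('scene8'),(289.75,172)),(L('side8'),(337.6,193.5))]))
f=shot('wrist','w9'); T=pose(); s=r.sense(); print(np.round(T,3),s['opening'],s['contact_force'])
```

```text
cap (array([ 549.94486456, -134.88552891,  235.10891822]), [[-0.1, 0.1], [-0.1, -0.0]])
[[-2.36000e-01  9.72000e-01  8.00000e-03  4.87556e+02]
 [ 9.72000e-01  2.36000e-01 -4.00000e-03  1.23079e+02]
 [-6.00000e-03  7.00000e-03 -1.00000e+00  8.00820e+01]
 [ 0.00000e+00  0.00000e+00  0.00000e+00  1.00000e+00]] 1.0021278281691013 [ 0.16502772  0.19831669 -0.14765239]
```

View pics/w9.png

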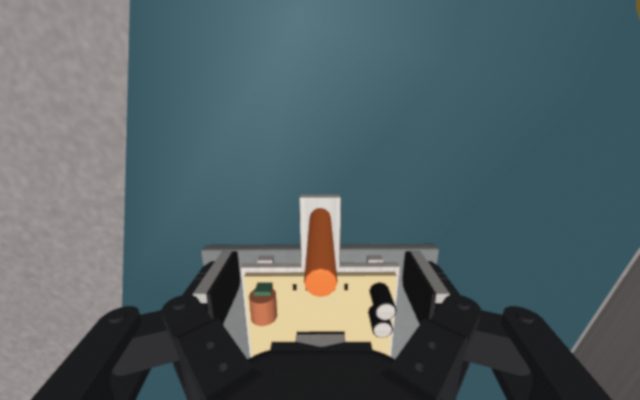

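The post top at (320,283) is centred between the jaws. Close.

play_rows --moves '[[[0, 0, 0], [0, 0, 0], 0.4], [[0, 0, 0], [0, 0, 0], 0.2], [[0, 0, 0], [0, 0, 0], 0], [[0, 0, 0], [0, 0, 0], 0], [[0, 0, 0], [0, 0, 0], 0], [[0, 0, 0], [0, 0, 0], 0], [[0, 0, 0], [0, 0, 0], 0], [[0, 0, 0], [0, 0, 0], 0]]' --newtons 30

```text
clock: 13.6
eef_pos: [487.2, 123.0, 80.2]
tcp_rot: [3.135, 0.006, 1.809]
contact_force: [-1.9, -1.2, 5.6]
opening: 0.173
```

play_rows --moves '[[[0, 0, 0], [-3, 0, 0], 0], [[0, 0, 0], [-8, 0, 0], 0], [[0, 0, 0], [-15, 0, 0], 0], [[0, 0, 0], [-24, 0, 0], 0], [[0, 0, 0], [-34, 0, 0], 0], [[0, 0, 0], [-44, 0, 0], 0], [[0, 0, 0], [-54, 0, 0], 0], [[0, 0, 0], [-64, 0, 0], 0], [[0, 0, 0], [-74, 0, 0], 0], [[0, 0, 0], [-84, 0, 0.5], 0], [[0, 0, 0], [-94, 0, 0.5], 0], [[0, 0, 0], [-104, 0, 0.5], 0], [[0, 0, 0], [-113, 0, 0.5], 0], [[0, 0, 0], [-121, 0, 0.5], 0], [[0, 0, 0], [-127, 0, 0.5], 0], [[0, 0, 0], [-132, 0, 0.5], 0], [[0, 0, 0], [-135, 0, 0.5], 0], [[0, 0, 0], [-136, 0, 0.5], 0], [[0, 0, 0], [-136, 0, 0.5], 0]]'

```text
clock: 15.5
eef_pos: [519.6, -9.6, 80.4]
tcp_rot: [3.135, 0.006, 1.809]
contact_force: [4.8, -0.1, -9.2]
opening: 0.175
```

Run:
```python
from h import *
sc=shot('scene','scene10'); si=shot('side','side10'); s=r.sense(); print(s['opening'],s['contact_force'],s['eef_pos'])
c=cv2.resize(sc['color'][150:270,250:400,::-1],None,fx=4,fy=4,interpolation=cv2.INTER_CUBIC); cv2.imwrite('pics/c10.png',c)
c=cv2.resize(si['color'][170:290,260:410,::-1],None,fx=4,fy=4,interpolation=cv2.INTER_CUBIC); cv2.imwrite('pics/c10b.png',c)
```

```text
0.17629939365043865 [ 4.94425636 -0.81144678 -9.53753792] [519.60368646  -9.63654242  80.37332582]
```

View pics/c10.png

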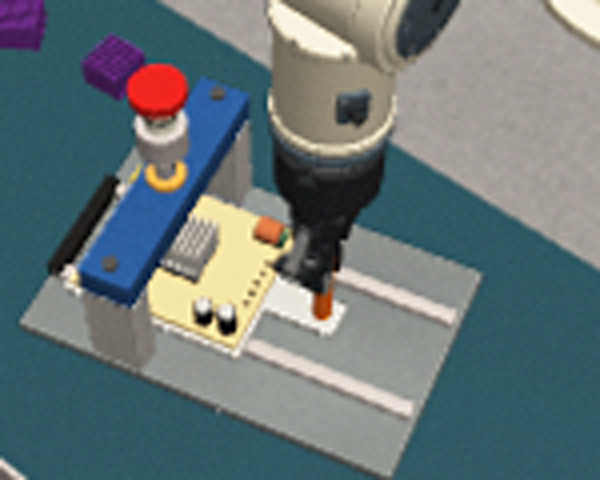

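View pics/c10b.png

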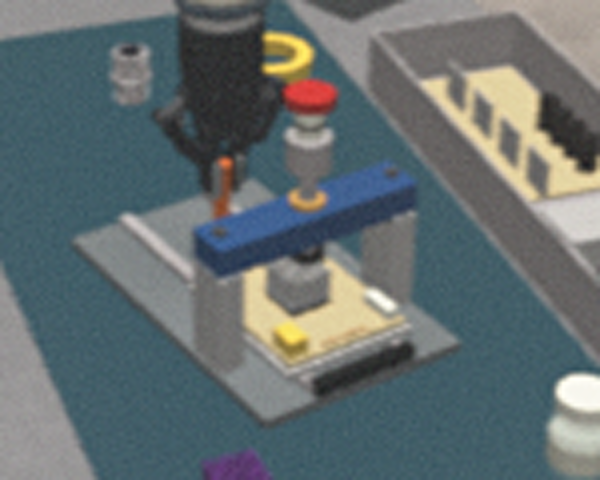

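Nearly home: the chip is almost under the plunger. Now creep to the stop.

play_rows --moves '[[[0, 0, 0], [-2, 0, 0.4], 0], [[0, 0, 0], [-4, 0, 0.4], 0], [[0, 0, 0], [-6, 0, 0.4], 0], [[0, 0, 0], [-7, 0, 0.4], 0], [[0, 0, 0], [-7, 0, 0.4], 0], [[0, 0, 0], [-7, 0, 0.4], 0]]'

```text
clock: 16.2
eef_pos: [521.4, -16.7, 80.3]
tcp_rot: [3.135, 0.007, 1.81]
contact_force: [0.9, 0.2, 4.5]
opening: 0.176
```

play_rows --moves '[[[0, 0, 0], [-1.5, 0, 0], 0], [[0, 0, 0], [-3, 0, 0], 0], [[0, 0, 0], [-4, 0, 0], 0], [[0, 0, 0], [-4, 0, 0], 0], [[0, 0, 0], [-4, 0, 0], 0]]'

```text
clock: 16.7
eef_pos: [522.0, -19.2, 80.3]
tcp_rot: [3.135, 0.005, 1.809]
contact_force: [0.1, 12.7, 4.2]
opening: 0.174
```

Travel is 146.4 mm, the same as the chip-to-cap distance, and the force is rising: this looks like the stop. Push a bit more to confirm.

play_rows --moves '[[[0, 0, 0], [-2.5, 0, 0], 0], [[0, 0, 0], [-2.5, 0, 0], 0], [[0, 0, 0], [-2.5, 0, 0], 0]]'

```text
clock: 17.0
eef_pos: [522.0, -19.2, 80.3]
tcp_rot: [3.135, 0.001, 1.808]
contact_force: [-1.6, 20.4, 4.7]
opening: 0.176
```

Run:
```python
from h import *
sc=shot('scene','scene11'); si=shot('side','side11'); s=r.sense(); print(s['opening'],s['contact_force'],s['eef_pos'])
a=cv2.resize(sc['color'][150:270,250:350,::-1],None,fx=4,fy=4,interpolation=cv2.INTER_CUBIC)
c=cv2.resize(si['color'][180:300,290:390,::-1],None,fx=4,fy=4,interpolation=cv2.INTER_CUBIC); cv2.imwrite('pics/c11.png',np.hstack([a,c]))
```

```text
0.17873103550859698 [-0.46825823 20.28862585  4.85426878] [521.94540021 -19.20139205  80.28258194]
```

View pics/c11.png

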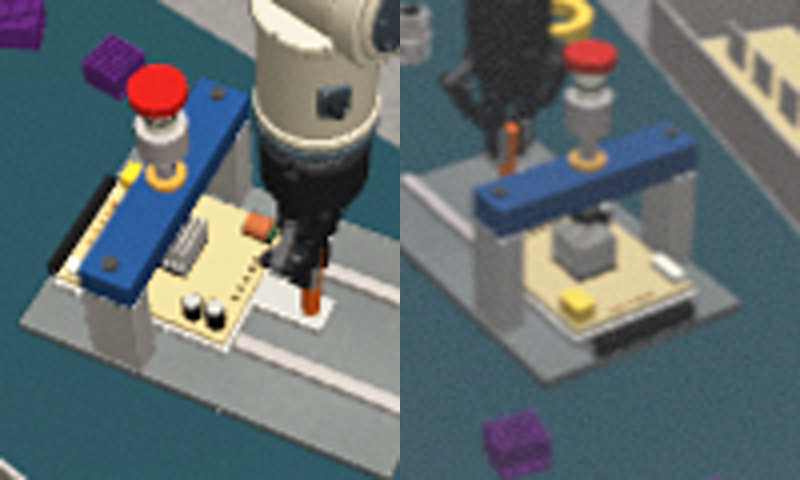

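At the stop: 20 N with no further motion. Relax, release and go straight up.

play_rows --moves '[[[0, 0, 0], [0, 0, 0], 0.1], [[0, 0, 0], [0, 0, 0], 0.4], [[0, 0, 0], [0, 0, 0], 0.7], [[0, 0, 0], [0, 0, 0], 1], [[0, 0, 0], [0, 0, 0], 1], [[0, 0, 0], [0, 0, 0], 1], [[0, 0, 0], [0, 0, 0], 1], [[0, 0, 0], [0, 0, -20], 1], [[0, 0, 0], [0, 0, -55], 1], [[0, 0, 0], [0, 0, -100], 1], [[0, 0, 0], [0, 0, -145], 1], [[0, 0, 0], [0, 0, -185], 1], [[0, 0, 0], [0, 0, -205], 0.5], [[0, 0, 0], [0, 0, -210], 0], [[0, 0, 0], [0, 0, -210], 0], [[0, 0, 0], [0, 0, -210], 0], [[0, 0, 0], [0, 0, -210], 0], [[0, 0, 0], [0, 0, -210], 0]]'

```text
clock: 18.9
eef_pos: [520.1, -19.3, 289.0]
tcp_rot: [3.137, 0.0, 1.808]
contact_force: [-0.5, -0.2, 0.9]
opening: 0.003
```

Run:
```python
from h import *
T=pose(); w=shot('wrist','w12');sc=shot('scene','scene12'); si=shot('side','side12')
a=cv2.resize(sc['color'][150:270,250:350,::-1],None,fx=4,fy=4,interpolation=cv2.INTER_CUBIC)
c=cv2.resize(si['color'][180:300,290:390,::-1],None,fx=4,fy=4,interpolation=cv2.INTER_CUBIC); cv2.imwrite('pics/c12.png',np.hstack([a,c]))
F=[]
s=r.sense(); print(T.round(3),s['opening'],s['contact_force'])
for z in (270,245): print(T[:3,:3].T@(np.array([550.2,-135.5,z])-T[:3,3]))
# post now (top ~110)
```

```text
[[-2.35000e-01  9.72000e-01  4.00000e-03  5.20099e+02]
 [ 9.72000e-01  2.35000e-01  1.00000e-03 -1.93280e+01]
 [-0.00000e+00  4.00000e-03 -1.00000e+00  2.88998e+02]
 [ 0.00000e+00  0.00000e+00  0.00000e+00  1.00000e+00]] -0.004458739189469211 [-0.18812761 -0.15890443  0.25524234]
[-119.988146      1.92720713   19.02734319]
[-119.98365182    1.82406144   44.02713   ]
```

View pics/c12.png

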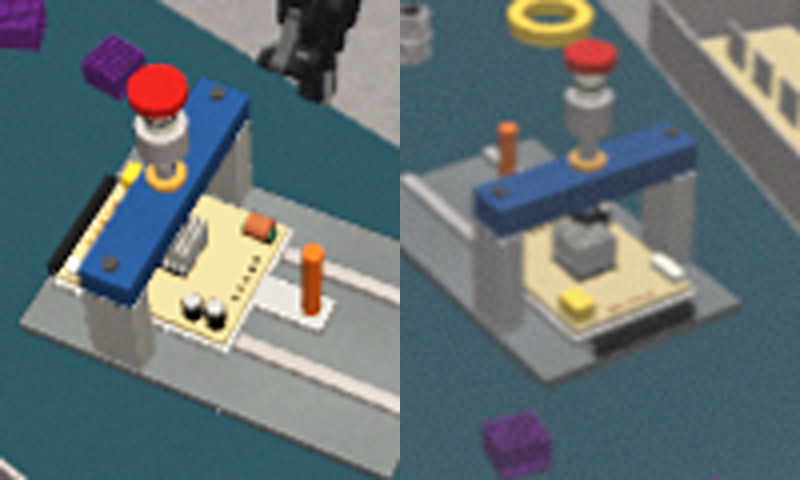

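View pics/w12.png

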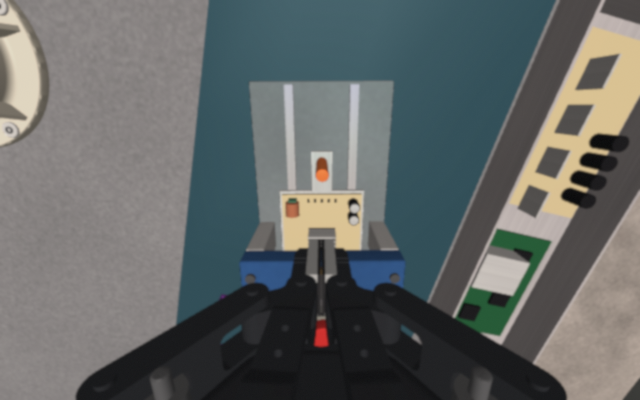

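The carriage stayed home. Move over the cap at z=265 with the fingers shut.

play_rows --moves '[[[0, 0, 0], [-25, 0, 0], 0], [[0, 0, 0], [-60, 1, 0], 0], [[0, 0, 0], [-95, 2, 5], 0], [[0, 0, 0], [-115, 2, 15], 0], [[0, 0, 0], [-120, 2, 24], 0], [[0, 0, 0], [-120, 2, 24], 0], [[0, 0, 0], [-120, 2, 24], 0]]'

```text
clock: 19.75
eef_pos: [550.3, -134.8, 265.5]
tcp_rot: [3.137, -0.0, 1.808]
contact_force: [0.1, -0.0, 0.1]
opening: -0.003
```

Run:
```python
from h import *
T=pose(); sc=shot('scene','scene13'); si=shot('side','side13'); w=shot('wrist','w13')
a=cv2.resize(sc['color'][130:220,250:340,::-1],None,fx=4.4,fy=4.4,interpolation=cv2.INTER_CUBIC)
c=cv2.resize(si['color'][150:240,290:380,::-1],None,fx=4.4,fy=4.4,interpolation=cv2.INTER_CUBIC); cv2.imwrite('pics/c13.png',np.hstack([a,c]))
s=r.sense(); print(T.round(3),s['opening'],s['contact_force'])
for z in (240,): print(T[:3,:3].T@(np.array([550.2,-135.5,z])-T[:3,3]))
```

```text
[[-2.35000e-01  9.72000e-01  4.00000e-03  5.50337e+02]
 [ 9.72000e-01  2.35000e-01  1.00000e-03 -1.34770e+02]
 [ 0.00000e+00  5.00000e-03 -1.00000e+00  2.65550e+02]
 [ 0.00000e+00  0.00000e+00  0.00000e+00  1.00000e+00]] 0.0003171616583091938 [-0.46964707 -0.05984751 -0.18209834]
[-0.68447686 -0.42144988 25.54778273]
```

View pics/c13.png

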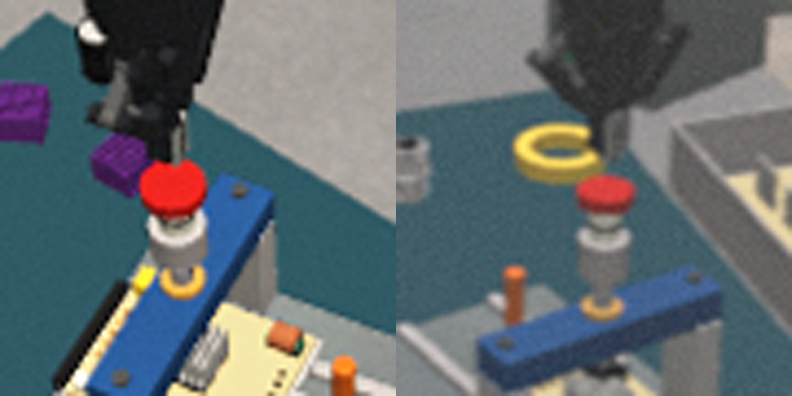

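View pics/w13.png

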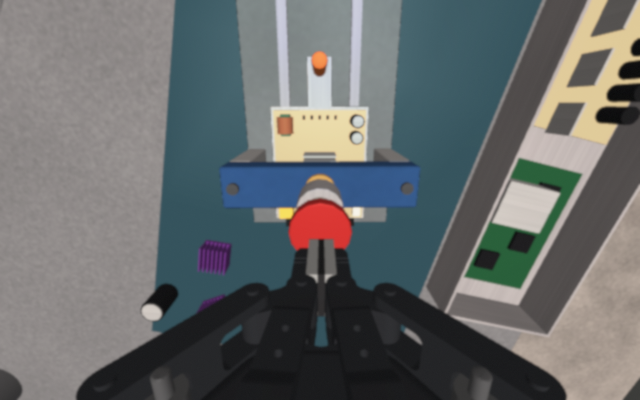

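The fingertips are over the red disc, centred in all three views. Press down in stages and watch the force.

play_rows --moves '[[[0, 0, 0], [-0.5, 0, 10], 0], [[0, 0, 0], [-0.5, 0, 18], 0], [[0, 0, 0], [-0.5, 0, 23], 0], [[0, 0, 0], [-0.5, 0, 26], 0], [[0, 0, 0], [-0.5, 0, 29], 0], [[0, 0, 0], [-0.5, 0, 32], 0], [[0, 0, 0], [-0.5, 0, 34], 0], [[0, 0, 0], [-0.5, 0, 34], 0], [[0, 0, 0], [-0.5, 0, 34], 0]]'

```text
clock: 20.8
eef_pos: [551.2, -135.1, 232.4]
tcp_rot: [3.136, 0.001, 1.809]
contact_force: [-1.1, 1.2, 1.3]
opening: 0.002
```

play_rows --moves '[[[0, 0, 0], [0, 0, 2], 0], [[0, 0, 0], [0, 0, 5], 0], [[0, 0, 0], [0, 0, 8], 0], [[0, 0, 0], [0, 0, 10], 0], [[0, 0, 0], [0, 0, 10], 0], [[0, 0, 0], [0, 0, 10], 0]]'

```text
clock: 21.4
eef_pos: [551.3, -135.2, 222.6]
tcp_rot: [3.135, 0.001, 1.809]
contact_force: [-1.1, 0.1, 5.0]
opening: 0.001
```

Force 1.3 N, then 5.0 N at z=222.6. The model gives 4.6 N at 2.4 mm, so it agrees. The mark should be about 9.3 mm lower.

play_rows --moves '[[[0, 0, 0], [0, 0, 2], 0], [[0, 0, 0], [0, 0, 4], 0], [[0, 0, 0], [0, 0, 6], 0], [[0, 0, 0], [0, 0, 8], 0], [[0, 0, 0], [0, 0, 9], 0], [[0, 0, 0], [0, 0, 9.4], 0], [[0, 0, 0], [0, 0, 9.4], 0], [[0, 0, 0], [0, 0, 9.4], 0], [[0, 0, 0], [0, 0, 9.4], 0]]'

```text
clock: 22.3
eef_pos: [551.5, -135.2, 213.9]
tcp_rot: [3.135, 0.001, 1.809]
contact_force: [-3.9, 1.1, 9.8]
opening: -0.002
```

Run:
```python
from h import *
F=[];Z=[]
for i in range(4):
    s=r.sense(); F.append(s['contact_force']); Z.append(s['eef_pos'])
    n=['scene','side','wrist','side'][i]; f=shot(n,f'{n}14')
print(np.mean(F,0),np.round(F,2)[:,2],np.mean(Z,0))
L=lambda n:pickle.load(open(n+'.pkl','rb'))
k=5
a=cv2.resize(L('scene14')['color'][155:235,260:340,::-1],None,fx=k,fy=k,interpolation=cv2.INTER_CUBIC)
c=cv2.resize(L('side14')['color'][180:260,298:378,::-1],None,fx=k,fy=k,interpolation=cv2.INTER_CUBIC); cv2.imwrite('pics/c14.png',np.hstack([a,c]))
```

```text
[-2.98846637  0.7510911   9.61085534] [ 9.81  8.85  9.25 10.53] [ 551.48311585 -135.21981333  213.88593685]
```

View pics/c14.png

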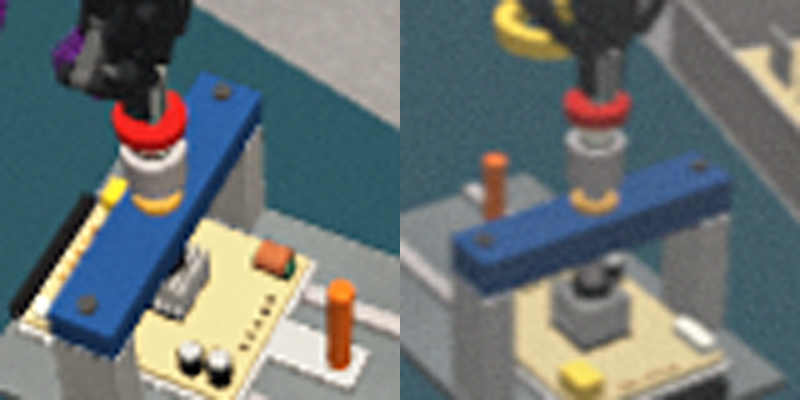

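View pics/wrist14.png

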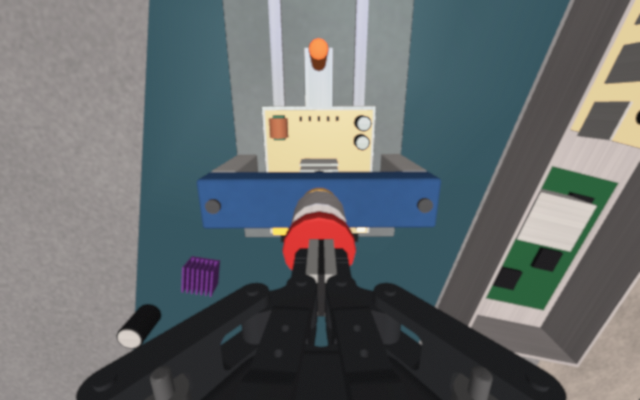

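Force about 9.6 N and z 213.9, so the stem is 10–11 mm in. The side view shows the pad resting on the heat sink. About 1 mm more.

play_rows --moves '[[[0, 0, 0], [0, 0, 0.7], 0], [[0, 0, 0], [0, 0, 1.3], 0], [[0, 0, 0], [0, 0, 1.3], 0], [[0, 0, 0], [0, 0, 1.3], 0], [[0, 0, 0], [0, 0, 1.3], 0], [[0, 0, 0], [0, 0, 1.3], 0], [[0, 0, 0], [0, 0, 1.3], 0], [[0, 0, 0], [0, 0, 1.3], 0]]'

```text
clock: 23.3
eef_pos: [551.5, -135.2, 213.3]
tcp_rot: [3.135, 0.001, 1.809]
contact_force: [-3.8, 1.2, 9.9]
opening: -0.002
```

Run:
```python
from h import *
F=[];Z=[]
for i in range(8):
    s=r.sense(); F.append(s['contact_force']); Z.append(s['eef_pos'])
    n=['scene','side'][i%2]; f=shot(n,f'{n}15_{i}')
print(np.mean(F,0),np.round(F,2)[:,2],np.mean(Z,0),s['clock'])
L=lambda n:np.mean([pickle.load(open(f'{n}15_{i}.pkl','rb'))['color'] for i in ((0,2,4,6) if n=='scene' else (1,3,5,7))],0).astype(np.uint8)
k=9
a=cv2.resize(L('scene')[165:210,270:314,::-1],None,fx=k,fy=k,interpolation=cv2.INTER_CUBIC)
c=cv2.resize(L('side')[190:235,315:359,::-1],None,fx=k,fy=k,interpolation=cv2.INTER_CUBIC); cv2.imwrite('pics/c15.png',np.hstack([a,c]))
# expected pixel rows for ring etc
f=pickle.load(open('side15_1.pkl','rb'))
for z in (240,213,201,189,159): print(z,proj(f,[550.2,-135.5,z]).round(1))
```

```text
[-3.47760791  0.56936901  9.98758464] [ 9.9  10.64  9.82  9.54  9.74 10.1   9.65 10.52] [ 551.50755219 -135.22581347  213.26786489] 23.65
240 [337.7 192.2]
213 [337.5 199.6]
201 [337.4 202.8]
189 [337.3 206. ]
159 [337. 214.]
```

View pics/c15.png

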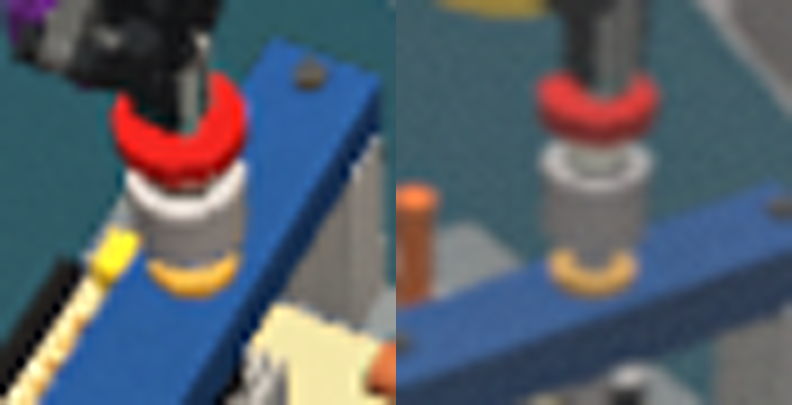

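Run:
```python
from h import *
a=pickle.load(open('scene15_6.pkl','rb')); b=pickle.load(open('side15_7.pkl','rb'))
print('post expect', proj(a,[522,-19.2,110]), proj(b,[522,-19.2,110]))
s=r.sense(); print(s['contact_force'],s['eef_pos'],np.abs(s['qvel']).max())
print(r.sign_off())
```

```text
post expect [328.06987076 212.16633899] [317.12449247 211.12818299]
[-3.64742836  0.77281809  9.91851803] [ 551.51040694 -135.2330204   213.27615468] 0.0024551164031711716
the job is handed in; nothing more can be done
None
```

View pics/side15_7.png

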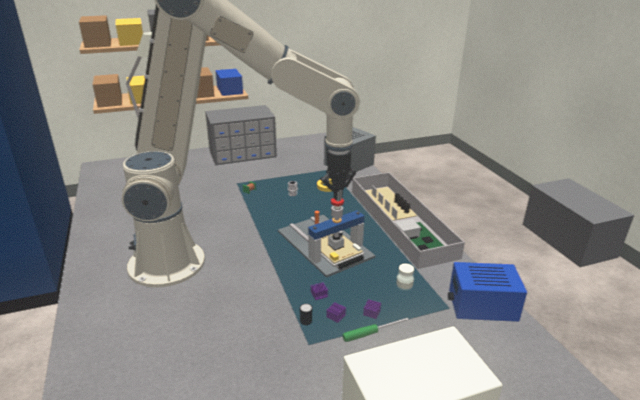

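I set the silver heat sink on the chip and released it. I then slid the carriage home by its orange post and pressed the red cap. The job was handed in at about 23.7 s with the arm still holding the cap down; sign-off reported no verdict.

- **Heat sink:** seen from above after release, it sat flat and square on the chip, with no black showing around it.
- **Carriage:** it moved 146.4 mm and met a hard stop (20 N with no further motion). That matches the measured distance from the chip to the cap, and it stayed there after I let go.
- **Cap:** the fingertips are at z = 213.3 mm, which puts the stem about 11.7 mm in. The force of 10.0 N suggests about 10.8 mm. These two disagree by about 1 mm, but both are inside 8–16 mm.
- **Black ring:** I could not make it out clearly in the pictures, so the depth rests on height and force only.
- **Pad:** the side view shows it resting on the heat sink, and the arm was still (joint speeds below 0.003 rad/s). I could not measure the pad's force directly.
- **Bystanders:** those I could see looked unmoved in the last picture, judged by eye.

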